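# Wind down the loose wing nut of the braai skewer rest

### The arm

A 6-joint arm with a two-finger parallel gripper is mounted at the origin on the work surface. World frame = base frame: x ahead of the robot, y to its left, z up, the work surface at z = 0. Lengths are in mm, angles in rad, forces in N, time in s.
With the tool pointing down it reaches from about 300 to 775 mm from the base axis. Payload 14.6 kg.
Tool frame: the origin (TCP) lies on the front face of the gripper's body, between the roots of the fingers; the fingertips stand 97 mm ahead of it and the grasp point (between the pads) lies 78 mm ahead of it; z points along the fingers, y is the direction in which the jaws open and shut (so a half turn about z gives the same grasp; the last joint's range is limited). The gripper opens to 94 mm and grips with 3 to 60 N. Pads are 16 mm wide; open, the fingers measure 119 mm over their backs; the gripper's body (75 mm by 177 mm) begins 78 mm behind the grasp point.
Start: joints at [1.158, 0.3, 1.521, -0, 1.321, -0.067], TCP at [186.419, 517.434, 302.646] pointing down, gripper open.
Joint ranges: [-3.03, 3.03], [-0.79, 2.21], [0.23, 2.52], [-1.04, 4.18], [0, 3.07], [-2.55, 2.55]. Speed limits (rad/s): [2.22, 2.22, 2.57, 3.14, 3.14, 3.14].

### API

Orientations are given as [roll, pitch, yaw] about the fixed x, y, z axes, in that order (R = Rz(yaw) Ry(pitch) Rx(roll)).
In Python, from cell import manip, eyes, finder gives the robot as it stands.
- The arm moves only by the tool drive_tool, never from a script. Its argument "rows" is a list of rows, each an object with "offset": the shift along the tool's x, y, z in mm, a list of three; "spin": the turn about the tool's z in degrees; "jaw": the finger opening in mm, from 0 to 94. In form: [{"offset": [dx, dy, dz], "spin": spin, "jaw": jaw}, ...]. A call has 1 to 20 rows; each row shifts and turns the commanded pose from where the row before left it, along the tool's axes as they then stand; what a row does not reach is not made up. A row lasts 1/10 s, in which the tool goes at most 50 mm and 8.59 degrees, less where a joint would pass 70% of its speed; a pose out of reach is approached as far as the arm can. A call is refused whole if a number of a shift passes 50 or a number of a turn 8.59, either way. A call with a gripper value outside its range is refused whole. The fingers move at their own pace and stop on an object; "force" is the grip in N (left out, the last holds). Time passes only in rows, so rows that do not move let the fingers close. It gives the time, the measured TCP pose, the force and the opening at its end, in the units of the state.
- manip.read_state(): the state, without advancing time (a new reading comes with each control period).
- eyes.camera(name): name is "scene" or "top"; returns a dict with "color" (420x560x3 uint8, blue, green, red), "depth" (420x560 float32, mm along the optical axis (not along the pixel's ray), 0 where there is no reading), "vfov" (degrees; the focal length in pixels is half the picture's height over the tangent of half this angle, whatever the lens; pixels are square), "cx", "cy" (the principal point, pixels), "rvec" (rotation vector, rad) and "tvec" (3), from world to camera coordinates, as OpenCV has them. Camera axes: x right, y down, z forward; pixel columns grow to the right and rows downward; lengths in mm; the calibration is good to about 2 mm. A picture is of the moment at which its call begins.
- manip.sign_off(): hands the job in, once; it reports no verdict.
Trained networks look in the newest picture that a camera, given by its name, has taken for a name from the list of things; names that differ only in an ending like _2 or _b are one class to them, and where a whole thing is asked for, a point or a joint stands for the part that bears it (a point fixed in the world has none). Each returns a list of dicts, best first, with "p" (0 to 1); they miss things now and then, are a little off and sometimes report something else, mostly with a low value. They report only what shows in the picture. A call takes as long as a camera call.
- finder.find_in(camera, target): "uv" ([column, row] in pixels, amid what is visible of it).
The state is a dict: "clock": time; "joints": joint angles; "qd": joint speeds; "effort": joint torques, N m; "eef_pos": TCP position; "eef_rot": TCP orientation; "wrist_force": force on the tool from outside, world axes, zero at the start; "moment": the same for the moment, N m; "finger_gap": finger opening in mm.
Only numpy, scipy, OpenCV 4.12 (cv2) and the standard library are available. Lean on these libraries where they do the work, as an engineer would, in place of code of your own. Each camera call takes 0.05 s, during which the arm holds its last target. There are 200 camera calls.

### The job

The steel skewer rest on the braai ledge is loose: with the fingertips, push the wings of its big wing nut round clockwise (seen from above), stroke after stroke, until the nut is fully home against its stop, then come clear of it. Only push on the wings from the side; never take the nut or a wing between the fingers. Leave the shaker, sauce cup and pinch bowl on the turntable and the lighter where they are.

Things in the scene. Friction and masses are not known exactly. Their poses are not given: they have to be found in the camera images.
- bracket: Dark steel skewer rest fixed to the ledge (ledge top z = 0). Origin: on the ledge, on the axis of the upright stud that carries the wing nut; z up. Foot plate 8 mm thick, x -70 to 45 mm, y +-35 mm. The stud is 12 mm thick, top at z = 48 mm. A flat bar 8 mm thick runs from the foot along +x to a V-shaped rest at x = 168 mm, y +-32 mm, 86 mm high.
- flange_top (a point): Middle of the top edge of the bracket's upturned flange, axes as the bracket's. The flange spans x 39.5 to 45.5 mm, y +-35 mm from the stud axis, top 48 mm above the ledge: close beside the nut, so that a fingertip cannot pass between them. Strokes run round the other sides; then the finger is lifted and set behind a wing again.
- wingnut: Big plain steel wing nut on the stud; it cannot come off. Origin: centre of its underside, 10 mm above the ledge when home, about 12 mm at the start; z up, x along its two like wings. Hub 36 mm in diameter, 28 mm high. The wings are upright plates 6 mm thick (y +-3 mm), reaching 38 mm from the axis (76 mm over both), from 6 to 34 mm above the underside.
- nut_turn (a joint): Turn of the wing nut on its thread (rad), growing clockwise seen from above (tightening). At 0 the wings lie along the bracket's x axis. It starts between 0 and 2.6; at 7.2 the nut is fully home on a hard stop. It turns stiffly (about 0.05 N m, 1.5 to 3 N of push on a wing) and stays where it is left.
- turntable: Bystander: white ceramic turntable, 230 mm in diameter, 22 mm high; does not move. Origin: centre of its underside on the ledge.
- shaker: Bystander: empty glass shaker with domed steel top, 56 mm wide, 102 mm high, loose on the turntable. Origin: centre of its underside.
- sauce_cup: Bystander: small steel sauce cup, 62 mm wide, 40 mm high, loose on the turntable. Origin: centre of its underside.
- pinch_bowl: Bystander: yellow silicone pinch bowl, 84 mm wide, 34 mm high, loose on the turntable. Origin: centre of its underside.
- lighter: Bystander: orange plastic lighter lying on the ledge beside the skewer rest, 76 by 24 by 13 mm, long along its x. Origin: centre of its underside.

How it is judged (in metres and radians):
At the end, for the whole second after the job is handed in: The wing nut is at rest within 0.15 rad of its stop (joint at 7.05 or more) and the shaker, sauce cup, pinch bowl and lighter are within 20 mm of where they started and upright (tilted less than 0.3 rad) (value of joint nut_turn above 7.05 rad and velocity of joint nut_turn between -0.05 and 0.05 rad/s and distance of each of shaker, sauce_cup, pinch_bowl, lighter from where it was at the start of the episode below 0.02 m and angle between each of shaker, sauce_cup, pinch_bowl, lighter's own z axis and vertical below 0.3 rad); the robot touches nothing.
It fails at once if the nut or one of its wings is taken between the fingers (contact force between the fingers and wingnut above 0.3 N and z of the grasp point in the frame of wingnut between -0.02 and 0.046 m and ((x of the grasp point in the frame of wingnut between -0.045 and 0.045 m and y of the grasp point in the frame of wingnut between -0.004 and 0.004 m) or horizontal distance between the grasp point and wingnut below 0.014 m)).
It fails at once if the shaker is moved 20 mm or more, lifted or tipped (distance of shaker from where it was at the start of the episode above 0.02 m or angle between shaker's own z axis and vertical above 0.3 rad).
It fails at once if the sauce cup is moved 20 mm or more, lifted or tipped (distance of sauce_cup from where it was at the start of the episode above 0.02 m or angle between sauce_cup's own z axis and vertical above 0.3 rad).
It fails at once if the pinch bowl is moved 20 mm or more, lifted or tipped (distance of pinch_bowl from where it was at the start of the episode above 0.02 m or angle between pinch_bowl's own z axis and vertical above 0.3 rad).
It fails at once if the lighter is moved 20 mm or more, lifted or tipped (distance of lighter from where it was at the start of the episode above 0.02 m or angle between lighter's own z axis and vertical above 0.3 rad).
It also fails if it takes over 64 s, if anything falls off the work surface, if the arm or the gripper's body presses on something with over 40 N, if the wrist force passes 120 N, or if a joint passes its speed limit or range.

## Working session

There is one attempt and no reset: what is moved stays moved. The work goes in short steps, Python scripts to look and compute and a tool call to move; the robot and the scene stay as the last step left them, time stands still between calls to the robot, and variables do not carry over. Pictures are saved under pics/ and viewed, about 8 in all and at most 12, crops included, and the job is handed in when it is done.

Besides the shell and the picture viewer there is one more tool, called after "Emit:" by a JSON object that holds its "api" and its "payload", one argument or row to a line. drive_tool: Moves the arm, as the interface text tells. Its arguments: {"type":"object","properties":{"rows":{"type":"array","items":{"type":"object","properties":{"offset":{"type":"array","items":{"type":"number"}},"spin":{"type":"number"},"jaw":{"type":"number"}}}},"force":{"type":"number"}},"required":["rows"]}

```bash
mkdir -p pics
cat > h.py <<'E'
import numpy as np, cv2
from cell import manip, eyes, finder
def unproj(c,u,v,d=None):
    f=210/np.tan(np.radians(c['vfov'])/2)
    d=c['depth'][int(round(v)),int(round(u))] if d is None else d
    p=np.array([(u-c['cx'])/f*d,(v-c['cy'])/f*d,d])
    R=cv2.Rodrigues(np.array(c['rvec'],float))[0]
    return R.T@(p-np.array(c['tvec'],float).ravel())
def proj(c,P):
    f=210/np.tan(np.radians(c['vfov'])/2)
    R=cv2.Rodrigues(np.array(c['rvec'],float))[0]
    q=R@np.array(P,float)+np.array(c['tvec'],float).ravel()
    return q[0]/q[2]*f+c['cx'],q[1]/q[2]*f+c['cy']
def cloud(c):
    f=210/np.tan(np.radians(c['vfov'])/2)
    v,u=np.mgrid[:420,:560]; d=c['depth']
    P=np.stack([(u-c['cx'])/f*d,(v-c['cy'])/f*d,d],-1)-np.array(c['tvec'],float).ravel()
    R=cv2.Rodrigues(np.array(c['rvec'],float))[0]
    W=P@R; W[d==0]=np.nan
    return W
E
python3 - <<'E'
from h import *
for n in ('top','scene'):
    c=eyes.camera(n); cv2.imwrite(f'pics/{n}0.png',c['color']); np.save(f'{n}0.npy',c,allow_pickle=True)
    for t in ('bracket','flange_top','wingnut','turntable','shaker','sauce_cup','pinch_bowl','lighter'):
        for r in finder.find_in(n,t)[:2]:
            u,v=r['uv']; print(n,t,round(r['p'],2),np.round([u,v]),np.round(unproj(c,u,v)))
s=manip.read_state(); print(s)
E
```

```text
top bracket 0.62 [247. 214.] [533.  85.  11.]
top bracket 0.16 [204. 253.] [447. 182.  17.]
top flange_top 0.64 [250. 213.] [531.  77.  42.]
top wingnut 0.64 [405. 190.] [ 581. -269.   22.]
top wingnut 0.6 [249. 221.] [514.  79.  43.]
top turntable 0.97 [405. 189.] [ 582. -270.   21.]
top shaker 0.97 [406. 161.] [ 621. -250.  123.]
top sauce_cup 0.66 [429. 201.] [ 553. -320.   26.]
top pinch_bowl 0.74 [384. 206.] [ 543. -220.   26.]
top lighter 0.68 [205. 249.] [457. 180.  11.]
scene bracket 0.23 [343. 226.] [525.  80.  41.]
scene flange_top 0.91 [352. 253.] [556. 105.   8.]
scene wingnut 0.77 [341. 226.] [524.  77.  41.]
scene turntable 0.57 [161. 227.] [ 607. -246.   21.]
scene shaker 0.62 [338. 227.] [523.  71.  37.]
scene shaker 0.58 [145. 210.] [ 654. -246.   85.]
scene pinch_bowl 0.8 [191. 197.] [ 510. -229.   36.]
scene lighter 0.83 [402. 232.] [463. 184.  12.]
{'clock': 0.9, 'joints': array([ 1.15839810e+00,  2.99862164e-01,  1.52099630e+00, -3.27301600e-05,
        1.32069524e+00, -6.65992243e-02]), 'qd': array([-0.0001035 ,  0.00035939, -0.00053564, -0.00044266,  0.00085375,
        0.00195676]), 'effort': array([-2.07025696e-03, -5.31635964e+01, -3.52932787e+01,  7.07043847e-02,
        2.12626636e-02,  1.62561429e-05]), 'eef_pos': array([186.42499378, 517.43035408, 302.66791025]), 'eef_rot': array([3.14155591e+00, 3.42336257e-05, 2.79580176e+00]), 'wrist_force': array([ 1.01067763, -0.75953126, -1.69150806]), 'moment': array([-0.01184795,  0.03159414, -0.00235905]), 'finger_gap': 94.36410739727194}
```

Run:
```python
import numpy as np, cv2
a=cv2.imread('pics/top0.png')[150:290,170:310]; b=cv2.imread('pics/scene0.png')[170:310,270:430]
a=cv2.resize(a,(400,400),interpolation=3); b=cv2.resize(b,(400,350),interpolation=3)
b=cv2.copyMakeBorder(b,0,50,0,0,0)
cv2.imwrite('pics/c0.png',np.hstack([a,b]))
from h import *
c=np.load('top0.npy',allow_pickle=True).item(); W=cloud(c)
m=(np.abs(W[...,0]-510)<130)&(np.abs(W[...,1]-90)<130)
for lo,hi in((5,10),(14,30),(30,38.5),(38.5,42),(42,46),(46,60),(60,95)):
    P=W[m&(W[...,2]>lo)&(W[...,2]<hi)]
    if len(P): print(lo,len(P),P[:,:2].min(0).round(),P[:,:2].max(0).round(),P.mean(0).round(1),cv2.minAreaRect(P[:,:2].astype(np.float32)))
```

```text
5 1427 [381. -40.] [640. 219.] [525.1  85.4   7.7] ((510.5699157714844, 89.66859436035156), (259.065185546875, 258.73260498046875), 89.95125579833984)
14 279 [425.  17.] [635. 212.] [481.2 146.7  17.3] ((512.172119140625, 130.24755859375), (212.0931396484375, 174.1559600830078), 46.826087951660156)
30 68 [484.  55.] [568. 121.] [526.6  77.2  35.9] ((529.7975463867188, 74.86346435546875), (65.18037414550781, 64.58495330810547), 41.70135498046875)
38.5 102 [481.  57.] [567. 116.] [520.5  72.9  40.4] ((524.873046875, 73.89859008789062), (65.83934020996094, 58.227439880371094), 34.811092376708984)
42 77 [483.  55.] [569. 122.] [522.5  74.2  43.7] ((529.4468383789062, 76.2841796875), (67.87369537353516, 67.17232513427734), 40.03153991699219)
46 162 [481.  59.] [572. 124.] [537.2  84.4  48.8] ((529.0418701171875, 76.04624938964844), (71.09700775146484, 67.39935302734375), 37.839962005615234)
60 3 [640. 184.] [640. 189.] [639.7 186.4  82.8] ((639.7066040039062, 186.37142944335938), (4.353865146636963, 0.07353661954402924), 87.85493469238281)
```

View pics/c0.png

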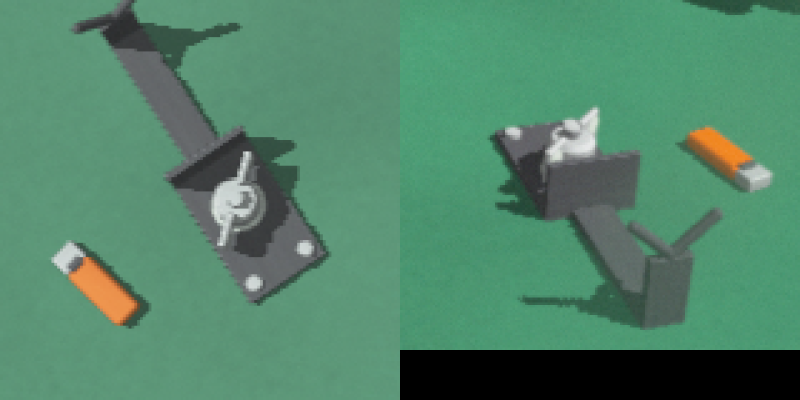

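View pics/top0.png

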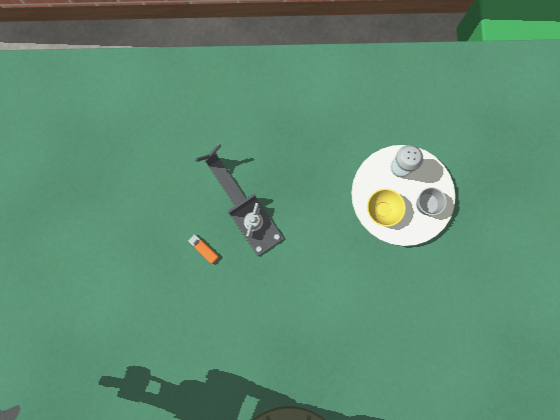

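```bash
cat >> h.py <<'E'
def plane(c,u,v,z):
    a=unproj(c,u,v,500.);b=unproj(c,u,v,1500.); t=(z-a[2])/(b[2]-a[2]); return a+t*(b-a)
E
python3 - <<'E'
from h import *
from scipy.optimize import minimize
c=np.load('top0.npy',allow_pickle=True).item()
hsv=cv2.cvtColor(c['color'],cv2.COLOR_BGR2HSV).astype(int)
# dark/neutral bracket mask and bright nut mask
roi=np.zeros((420,560),bool); roi[140:262,190:290]=1
neutral=roi&(hsv[...,1]<70)
bright=neutral&(hsv[...,2]>125)
bright[237:,:]=0
v,u=np.nonzero(bright); P=np.array([plane(c,a,b,44) for a,b in zip(u,v)])
r=cv2.minAreaRect(P[:,:2].astype(np.float32)); print('nut',len(P),P.mean(0),r)
d=P[:,:2]-P[:,:2].mean(0); w,V=np.linalg.eigh(d.T@d); print('wing dir deg',np.degrees(np.arctan2(V[1,1],V[0,1])),'extent',np.ptp(d@V[:,1]))
W=cloud(c)
# foot plate: bar axis
v,u=np.nonzero(neutral&(hsv[...,2]<110)); print(len(u))
m=neutral&(np.abs(W[...,2]-8)<4); Q=W[m][:,:2]
k=(Q[:,0]<540); print('foot',cv2.minAreaRect(Q[k].astype(np.float32)))
# bolts
b2=neutral&(hsv[...,2]>125); b2[:237]=0
n,l,s,ce=cv2.connectedComponentsWithStats(b2.astype(np.uint8))
for i in range(1,n):
    if s[i,4]>5: print('bolt',ce[i],plane(c,*ce[i],11).round(1))
f=neutral&(hsv[...,2]<110)&(W[...,2]>38)&(W[...,2]<58); Q=W[f]; Q=Q[(Q[:,0]<600)]
print('flange',len(Q),cv2.minAreaRect(Q[:,:2].astype(np.float32)),Q.mean(0))
print('cam',-cv2.Rodrigues(np.array(c['rvec'],float))[0].T@np.array(c['tvec']).ravel())
m=cv2.inRange(hsv.astype(np.uint8),(5,150,120),(20,255,255))[:, :260]; v,u=np.nonzero(m); print('lighter',W[v,u].mean(0), cv2.minAreaRect(W[v,u][:,:2].astype(np.float32)))
E
```

```text
nut 289 [515.76113877  77.85303525  44.        ] ((584.3564453125, 106.3094253540039), (188.44357299804688, 206.16656494140625), 89.05912017822266)
wing dir deg 55.040806444737 extent 251.33670419736148
2076
foot ((490.997802734375, 108.13839721679688), (205.51669311523438, 96.88227081298828), 89.0262680053711)
bolt [193.25454545 240.2       ] [476.8 205.8  11. ]
bolt [276.2        237.73333333] [479.3  20.7  11. ]
bolt [258.10344828 248.51724138] [455.9  61.2  11. ]
bolt [198. 252.] [450.4 194.8  11. ]
flange 134 ((529.1544799804688, 76.05422973632812), (70.75855255126953, 68.27067565917969), 39.01708221435547) [543.30084231  87.74191149  45.93313851]
cam [ 374.59205179   -5.38645719 1095.31398731]
lighter [nan nan nan] ((451.20159912109375, 177.0347137451172), (57.05912780761719, 24.245037078857422), 48.74124526977539)
```

Run:
```python
from h import *
c=np.load('top0.npy',allow_pickle=True).item()
hsv=cv2.cvtColor(c['color'],cv2.COLOR_BGR2HSV).astype(int)
b=((hsv[...,1]<70)&(hsv[...,2]>125)); b[237:]=0;b[:,:235]=0;b[:,275:]=0;b[:198]=0
n,l,s,ce=cv2.connectedComponentsWithStats(b.astype(np.uint8)); i=1+s[1:,4].argmax()
v,u=np.nonzero(l==i); P=np.array([plane(c,a,q,44)[:2] for a,q in zip(u,v)])
mid=P.mean(0);d=P-mid; w,V=np.linalg.eigh(d.T@d); e=V[:,1];t=d@e
print(len(P),mid,np.degrees(np.arctan2(e[1],e[0])),t.min(),t.max()); print('wingtip mid',mid+e*(t.min()+t.max())/2, P[t.argmin()],P[t.argmax()])
W=cloud(c); ok=(hsv[...,1]<70)&~b
ok[:,:230]=0;ok[:190]=0;ok[230:]=0;ok[:,262:]=0
th=np.radians(30);ex=np.array([np.cos(th),np.sin(th)]);ey=np.array([-ex[1],ex[0]])
Q=W[ok&(W[...,2]>44)&(W[...,2]<54)]
a=(Q[:,:2]-mid)@np.c_[ex,ey]; a=a[a[:,0]>28]; print('fl',len(a),a.min(0),a.max(0),a.mean(0),cv2.minAreaRect(a.astype(np.float32)), np.polyfit(a[:,1],a[:,0],1))
Q=W[(hsv[...,1]<70)&(W[...,2]>4)&(W[...,2]<12)]; a=(Q[:,:2]-mid)@np.c_[ex,ey]; a=a[(abs(a[:,0]+30)<60)&(abs(a[:,1])<60)&(a[:,0]<-20)]
print('foot',len(a),a.min(0),a.max(0),cv2.minAreaRect(a.astype(np.float32)))
for p in (P[t.argmin()],P[t.argmax()]): print(proj(c,[*p,44]))
```

```text
249 [515.45487716  74.13163412] 163.72332143381044 -39.63881378209679 34.16820398364099
wingtip mid [518.08054954  73.36499378] [552.8872778   60.90637024] [483.08164493  85.16543106]
fl 93 [ 37.62113425 -35.13235085] [46.93255122 30.23758693] [42.2417089  -2.69799044] ((42.50691223144531, -2.2843971252441406), (6.821093559265137, 65.51016998291016), 3.4115071296691895) [-0.05691721 42.08814681]
foot 595 [-71.05544398 -41.3273992 ] [-20.04505059  30.6863021 ] ((-44.55704116821289, -5.3215789794921875), (50.55476379394531, 70.5707778930664), 3.3537096977233887)
(np.float64(257.0), np.float64(203.0))
(np.float64(246.0), np.float64(235.0))
```

Emit:
{"api": "drive_tool", "payload": {
  "rows": [
    {"offset":[-24,-18.2,0],"spin":0,"jaw":0},
    {"offset":[-24,-18.2,0],"spin":0,"jaw":0},
    {"offset":[-24,-18.2,0],"spin":0,"jaw":0},
    {"offset":[-24,-18.2,0],"spin":0,"jaw":0},
    {"offset":[-24,-18.2,0],"spin":0,"jaw":0},
    {"offset":[-24,-18.2,0],"spin":0,"jaw":0},
    {"offset":[-24,-18.2,0],"spin":0,"jaw":0},
    {"offset":[-24,-18.2,0],"spin":0,"jaw":0},
    {"offset":[-24,-18.2,0],"spin":0,"jaw":0},
    {"offset":[-24,-18.2,0],"spin":0,"jaw":0},
    {"offset":[-24,-18.2,0],"spin":0,"jaw":0},
    {"offset":[-24,-18.2,0],"spin":0,"jaw":0},
    {"offset":[-24,-18.2,0],"spin":0,"jaw":0},
    {"offset":[-24,-18.2,0],"spin":0,"jaw":0},
    {"offset":[-24,-18.2,0],"spin":0,"jaw":0},
    {"offset":[-24,-18.2,0],"spin":0,"jaw":0},
    {"offset":[-24,-18.2,0],"spin":0,"jaw":0},
    {"offset":[-24,-18.2,0],"spin":-1.8,"jaw":0},
    {"offset":[0,0,0],"spin":0,"jaw":0},
    {"offset":[0,0,0],"spin":0,"jaw":0}
  ]
}}

```text
clock: 2.9
eef_pos: [481.8, 62.6, 302.5]
eef_rot: [3.142, -0.0, 2.826]
wrist_force: [-0.8, 0.0, -0.3]
finger_gap: 0.3
```

Emit:
{"api": "drive_tool", "payload": {
  "rows": [
    {"offset":[0,0,30],"spin":0,"jaw":0},
    {"offset":[0,0,30],"spin":0,"jaw":0},
    {"offset":[0,0,30],"spin":0,"jaw":0},
    {"offset":[0,0,30],"spin":0,"jaw":0},
    {"offset":[0,0,25],"spin":0,"jaw":0},
    {"offset":[0,0,0],"spin":0,"jaw":0},
    {"offset":[0,0,0],"spin":0,"jaw":0}
  ]
}}

```text
clock: 3.6
eef_pos: [481.8, 63.4, 158.4]
eef_rot: [3.141, 0.0, 2.828]
wrist_force: [0.5, 0.2, 0.5]
finger_gap: 0.3
```

Run:
```python
from h import *
c=eyes.camera('scene'); im=c['color'].copy()
a=cv2.resize(im[150:270,270:430],(800,600),interpolation=3); 
def mk(P,col):
    u,v=proj(c,P); cv2.circle(a,(int((u-270)*5),int((v-150)*5)),4,col,-1)
mk([517.5,72,48],(0,0,255)); th=np.radians(162)
for s in(1,-1): mk([517.5+s*38*np.cos(th),72+s*38*np.sin(th),46],(255,0,0))
b=np.radians(33.4)
for y in(35,-35): mk([517.5+42.5*np.cos(b)-y*np.sin(b),72+42.5*np.sin(b)+y*np.cos(b),48],(0,255,0))
s=manip.read_state()['eef_pos']; mk([s[0],s[1],s[2]-97],(255,0,255))
cv2.imwrite('pics/s1.png',a)
```

```text
(no output)
```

View pics/s1.png

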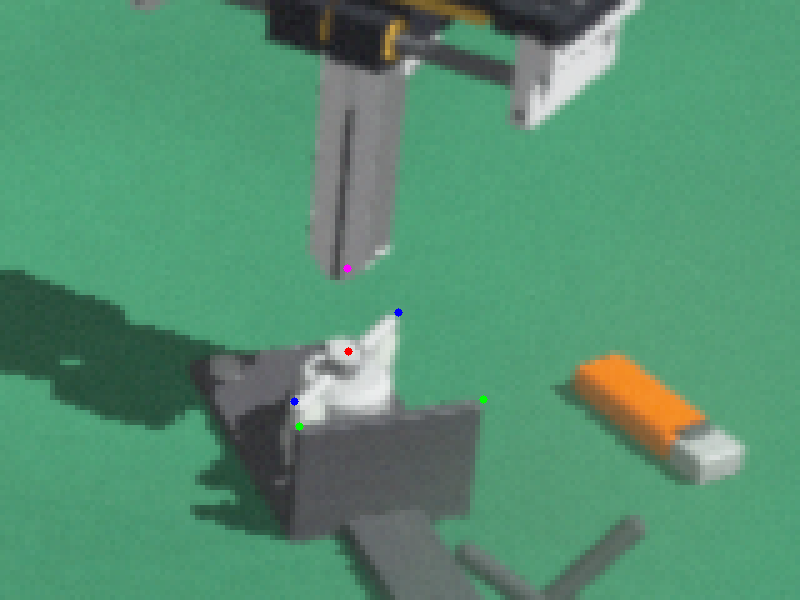

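Emit:
{"api": "drive_tool", "payload": {
  "rows": [
    {"offset":[0,0,15],"spin":0,"jaw":0},
    {"offset":[0,0,15],"spin":0,"jaw":0},
    {"offset":[0,0,8.5],"spin":0,"jaw":0},
    {"offset":[0,0,0],"spin":0,"jaw":0},
    {"offset":[0,0,0],"spin":0,"jaw":0},
    {"offset":[0,0,0],"spin":0,"jaw":0}
  ]
}}

```text
clock: 4.25
eef_pos: [482.2, 62.9, 120.0]
eef_rot: [3.141, 0.001, 2.827]
wrist_force: [-0.2, 0.0, 0.4]
finger_gap: 0.6
```

Emit:
{"api": "drive_tool", "payload": {
  "rows": [
    {"offset":[0,2.3,0],"spin":0,"jaw":0},
    {"offset":[0,2.2,0],"spin":0,"jaw":0},
    {"offset":[1.23,2.76,0],"spin":5,"jaw":0},
    {"offset":[1.23,2.76,0],"spin":5,"jaw":0},
    {"offset":[1.23,2.76,0],"spin":5,"jaw":0},
    {"offset":[1.23,2.76,0],"spin":5,"jaw":0},
    {"offset":[1.23,2.76,0],"spin":5,"jaw":0},
    {"offset":[1.23,2.76,0],"spin":5,"jaw":0},
    {"offset":[1.23,2.76,0],"spin":5,"jaw":0},
    {"offset":[1.23,2.76,0],"spin":5,"jaw":0}
  ]
}}

```text
clock: 5.25
eef_pos: [487.9, 90.5, 119.2]
eef_rot: [-3.141, 0.0, 2.126]
wrist_force: [-0.1, -1.2, 0.8]
finger_gap: 0.1
```

```bash
cat > look.py <<'E'
from h import *
import sys
c=eyes.camera('scene'); a=cv2.resize(c['color'][170:270,270:390],(720,600),interpolation=3)
s=manip.read_state(); yaw=s['eef_rot'][2]; p=np.array(s['eef_pos']); 
def mk(P,col):
    u,v=proj(c,P); cv2.circle(a,(int((u-270)*6),int((v-170)*6)),4,col,-1)
for k in(1,-1): mk([517.5+k*38*np.cos(yaw),72+k*38*np.sin(yaw),46],(255,0,0))
mk([517.5,72,48],(0,0,255)); mk([p[0],p[1],p[2]-97],(255,0,255))
cv2.imwrite(sys.argv[1],a)
d=p[:2]-[517.5,72]; x=np.array([np.cos(yaw),np.sin(yaw)]); y=np.array([np.sin(yaw),-np.cos(yaw)])
print('yaw',np.degrees(yaw),'r',d@x,'t',d@y,'force xy tool',s['wrist_force'][:2]@x,s['wrist_force'][:2]@y,s['clock'])
E
python3 look.py pics/s2.png
```

```text
yaw 121.48794546423795 r 31.342820493724393 t -15.26248486911802 force xy tool -0.8587548751269034 -0.7048775181122319 5.3
```

View pics/s2.png

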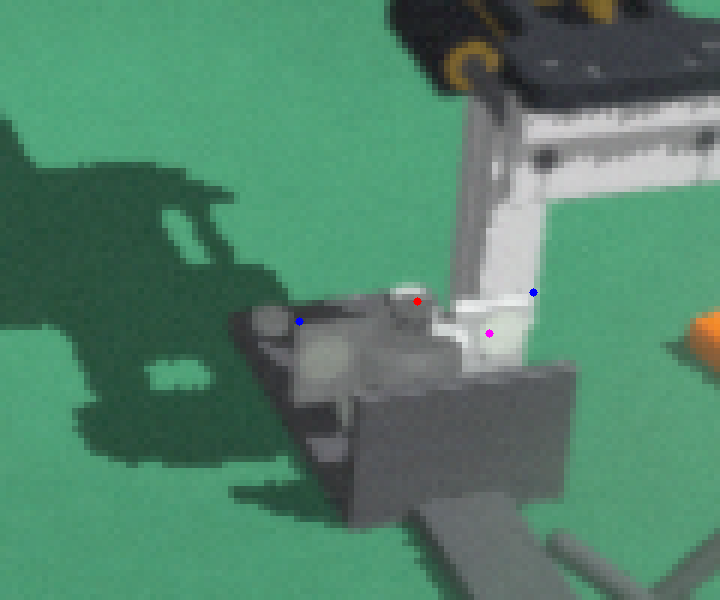

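Emit:
{"api": "drive_tool", "payload": {
  "rows": [
    {"offset":[1.23,2.76,0],"spin":5,"jaw":0},
    {"offset":[1.23,2.76,0],"spin":5,"jaw":0},
    {"offset":[1.23,2.76,0],"spin":5,"jaw":0},
    {"offset":[1.23,2.76,0],"spin":5,"jaw":0},
    {"offset":[1.23,2.76,0],"spin":5,"jaw":0},
    {"offset":[1.23,2.76,0],"spin":5,"jaw":0},
    {"offset":[1.23,2.76,0],"spin":5,"jaw":0},
    {"offset":[1.23,2.76,0],"spin":5,"jaw":0},
    {"offset":[1.23,2.76,0],"spin":5,"jaw":0},
    {"offset":[1.23,2.76,0],"spin":5,"jaw":0},
    {"offset":[1.23,2.76,0],"spin":5,"jaw":0},
    {"offset":[1.23,2.76,0],"spin":5,"jaw":0},
    {"offset":[1.23,2.76,0],"spin":5,"jaw":0},
    {"offset":[1.23,2.76,0],"spin":5,"jaw":0},
    {"offset":[1.23,2.76,0],"spin":5,"jaw":0},
    {"offset":[0,0,0],"spin":0,"jaw":0},
    {"offset":[0,0,0],"spin":0,"jaw":0}
  ]
}}

```text
clock: 7.0
eef_pos: [527.2, 105.5, 119.2]
eef_rot: [3.142, 0.0, 0.824]
wrist_force: [-1.0, 1.0, 0.4]
finger_gap: 0.3
```

```bash
python3 look.py pics/s3.png
```

```text
yaw 47.16917188723642 r 31.129817628886254 t -15.60218987212376 force xy tool 0.8481187495741394 -0.2659718976755542 7.05
```

View pics/s3.png

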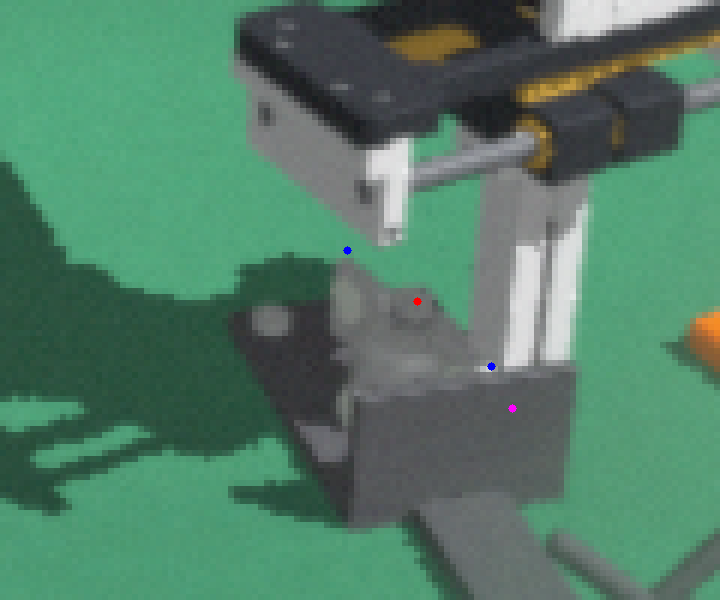

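Emit:
{"api": "drive_tool", "payload": {
  "rows": [
    {"offset":[0,-2.4,0],"spin":0,"jaw":0},
    {"offset":[0,-2.4,0],"spin":0,"jaw":0},
    {"offset":[0,0,-15],"spin":0,"jaw":0},
    {"offset":[0,0,-20],"spin":0,"jaw":0},
    {"offset":[0,0,-15],"spin":0,"jaw":0},
    {"offset":[-3.3,-4.36,0],"spin":-8.5,"jaw":0},
    {"offset":[-3.3,-4.36,0],"spin":-8.5,"jaw":0},
    {"offset":[-3.3,-4.36,0],"spin":-8.5,"jaw":0},
    {"offset":[-3.3,-4.36,0],"spin":-8.5,"jaw":0},
    {"offset":[-3.3,-4.36,0],"spin":-8.5,"jaw":0},
    {"offset":[-3.3,-4.36,0],"spin":-8.5,"jaw":0},
    {"offset":[-3.3,-4.36,0],"spin":-8.5,"jaw":0},
    {"offset":[-3.3,-4.36,0],"spin":-8.5,"jaw":0},
    {"offset":[-3.3,-4.36,0],"spin":-8.5,"jaw":0},
    {"offset":[-3.3,-4.36,0],"spin":-8.5,"jaw":0},
    {"offset":[-3.3,-4.36,0],"spin":-8.5,"jaw":0},
    {"offset":[-3.3,-4.36,0],"spin":-8.5,"jaw":0}
  ]
}}

```text
clock: 8.75
eef_pos: [480.1, 71.1, 169.2]
eef_rot: [3.142, 0.0, 2.607]
wrist_force: [0.4, 0.5, -0.9]
finger_gap: 0.5
```

Emit:
{"api": "drive_tool", "payload": {
  "rows": [
    {"offset":[-3.3,-4.36,0],"spin":-8.5,"jaw":0},
    {"offset":[-3.3,-4.36,0],"spin":-8.5,"jaw":0},
    {"offset":[-3.3,-4.36,0],"spin":-8.5,"jaw":0},
    {"offset":[-3.3,-4.36,0],"spin":-8.5,"jaw":0},
    {"offset":[-3.3,-4.36,0],"spin":-8.5,"jaw":0},
    {"offset":[-3.3,-4.36,0],"spin":-8.5,"jaw":0},
    {"offset":[-3.3,-4.36,0],"spin":-8.5,"jaw":0},
    {"offset":[-3.3,-4.36,0],"spin":-8.5,"jaw":0},
    {"offset":[-3.3,-4.36,0],"spin":-8.5,"jaw":0},
    {"offset":[-0.9,-1.3,0],"spin":-2.5,"jaw":0},
    {"offset":[0,0,0],"spin":0,"jaw":0},
    {"offset":[0,0,0],"spin":0,"jaw":0}
  ]
}}

```text
clock: 9.95
eef_pos: [511.2, 36.1, 169.1]
eef_rot: [3.142, -0.0, -2.305]
wrist_force: [-0.4, 1.0, 0.1]
finger_gap: 0.4
```

```bash
python3 look.py pics/s4.png
```

```text
yaw -132.07760651879636 r 30.87251969148185 t -19.405479254959186 force xy tool 0.20555683463669758 0.02262452590611515 10.0
```

View pics/s4.png

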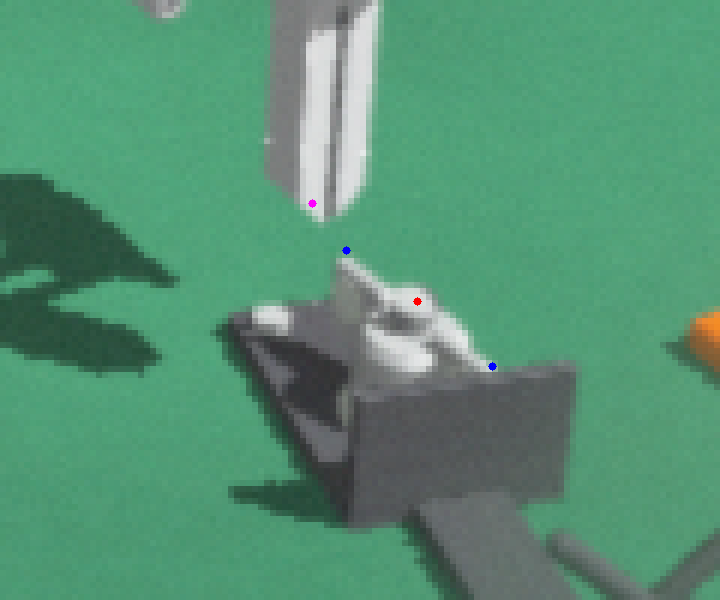

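Emit:
{"api": "drive_tool", "payload": {
  "rows": [
    {"offset":[0,0,20],"spin":0,"jaw":0},
    {"offset":[0,0,20],"spin":0,"jaw":0},
    {"offset":[0,0,10],"spin":0,"jaw":0},
    {"offset":[0,0,0],"spin":0,"jaw":0},
    {"offset":[0,2,0],"spin":0,"jaw":0},
    {"offset":[0,2,0],"spin":0,"jaw":0},
    {"offset":[1.23,2.76,0],"spin":5,"jaw":0},
    {"offset":[1.23,2.76,0],"spin":5,"jaw":0},
    {"offset":[1.23,2.76,0],"spin":5,"jaw":0},
    {"offset":[1.23,2.76,0],"spin":5,"jaw":0},
    {"offset":[1.23,2.76,0],"spin":5,"jaw":0},
    {"offset":[1.23,2.76,0],"spin":5,"jaw":0},
    {"offset":[1.23,2.76,0],"spin":5,"jaw":0},
    {"offset":[1.23,2.76,0],"spin":5,"jaw":0},
    {"offset":[1.23,2.76,0],"spin":5,"jaw":0},
    {"offset":[1.23,2.76,0],"spin":5,"jaw":0},
    {"offset":[1.23,2.76,0],"spin":5,"jaw":0},
    {"offset":[1.23,2.76,0],"spin":5,"jaw":0}
  ]
}}

```text
clock: 11.8
eef_pos: [484.4, 63.4, 120.0]
eef_rot: [3.141, 0.002, 2.928]
wrist_force: [0.9, -3.6, 0.1]
finger_gap: 0.0
```

```bash
python3 look.py pics/s5.png
```

```text
yaw 167.47942899874838 r 30.651835731968397 t -15.30190150098216 force xy tool -1.306385281372973 -2.1382671710041357 11.85
```

Geometry holds and the push force is as expected (about 2 N). Yaw 168 → 48 is 24 rows.

Emit:
{"api": "drive_tool", "payload": {
  "rows": [
    {"offset":[1.23,2.76,0],"spin":5,"jaw":0},
    {"offset":[1.23,2.76,0],"spin":5,"jaw":0},
    {"offset":[1.23,2.76,0],"spin":5,"jaw":0},
    {"offset":[1.23,2.76,0],"spin":5,"jaw":0},
    {"offset":[1.23,2.76,0],"spin":5,"jaw":0},
    {"offset":[1.23,2.76,0],"spin":5,"jaw":0},
    {"offset":[1.23,2.76,0],"spin":5,"jaw":0},
    {"offset":[1.23,2.76,0],"spin":5,"jaw":0},
    {"offset":[1.23,2.76,0],"spin":5,"jaw":0},
    {"offset":[1.23,2.76,0],"spin":5,"jaw":0},
    {"offset":[1.23,2.76,0],"spin":5,"jaw":0},
    {"offset":[1.23,2.76,0],"spin":5,"jaw":0}
  ]
}}

```text
clock: 13.05
eef_pos: [493.4, 96.9, 119.7]
eef_rot: [3.141, 0.0, 1.883]
wrist_force: [-1.0, -0.7, -0.5]
finger_gap: 0.8
```

```bash
python3 look.py pics/s6.png
```

```text
yaw 107.58813333665216 r 31.110379763162012 t -15.191212912902184 force xy tool 0.641641279032661 -1.195899603625033 13.1
```

Emit:
{"api": "drive_tool", "payload": {
  "rows": [
    {"offset":[1.23,2.76,0],"spin":5,"jaw":0},
    {"offset":[1.23,2.76,0],"spin":5,"jaw":0},
    {"offset":[1.23,2.76,0],"spin":5,"jaw":0},
    {"offset":[1.23,2.76,0],"spin":5,"jaw":0},
    {"offset":[1.23,2.76,0],"spin":5,"jaw":0},
    {"offset":[1.23,2.76,0],"spin":5,"jaw":0},
    {"offset":[1.23,2.76,0],"spin":5,"jaw":0},
    {"offset":[1.23,2.76,0],"spin":5,"jaw":0},
    {"offset":[1.23,2.76,0],"spin":5,"jaw":0},
    {"offset":[1.23,2.76,0],"spin":5,"jaw":0},
    {"offset":[1.23,2.76,0],"spin":5,"jaw":0},
    {"offset":[1.23,2.76,0],"spin":5,"jaw":0},
    {"offset":[0,0,0],"spin":0,"jaw":0}
  ]
}}

```text
clock: 14.4
eef_pos: [527.1, 105.5, 119.6]
eef_rot: [3.141, -0.001, 0.839]
wrist_force: [-0.7, 0.1, -0.7]
finger_gap: 0.5
```

```bash
python3 look.py pics/s7.png
```

```text
yaw 48.21716054592232 r 31.226363351847183 t -15.209217666969415 force xy tool 0.07147965865396777 0.6240395070199904 14.45
```

View pics/s7.png

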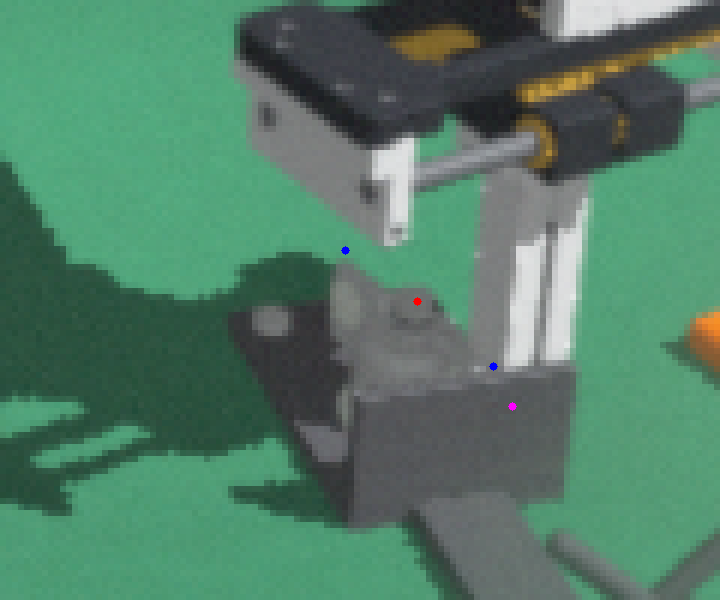

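Emit:
{"api": "drive_tool", "payload": {
  "rows": [
    {"offset":[0,-2.4,0],"spin":0,"jaw":0},
    {"offset":[0,-2.4,0],"spin":0,"jaw":0},
    {"offset":[0,0,-15],"spin":0,"jaw":0},
    {"offset":[0,0,-20],"spin":0,"jaw":0},
    {"offset":[0,0,-15],"spin":0,"jaw":0},
    {"offset":[-3.3,-4.36,0],"spin":-8.5,"jaw":0},
    {"offset":[-3.3,-4.36,0],"spin":-8.5,"jaw":0},
    {"offset":[-3.3,-4.36,0],"spin":-8.5,"jaw":0},
    {"offset":[-3.3,-4.36,0],"spin":-8.5,"jaw":0},
    {"offset":[-3.3,-4.36,0],"spin":-8.5,"jaw":0},
    {"offset":[-3.3,-4.36,0],"spin":-8.5,"jaw":0},
    {"offset":[-3.3,-4.36,0],"spin":-8.5,"jaw":0},
    {"offset":[-3.3,-4.36,0],"spin":-8.5,"jaw":0},
    {"offset":[-3.3,-4.36,0],"spin":-8.5,"jaw":0},
    {"offset":[-3.3,-4.36,0],"spin":-8.5,"jaw":0},
    {"offset":[-3.3,-4.36,0],"spin":-8.5,"jaw":0},
    {"offset":[-3.3,-4.36,0],"spin":-8.5,"jaw":0}
  ]
}}

```text
clock: 16.15
eef_pos: [480.3, 70.3, 169.2]
eef_rot: [-3.142, 0.0, 2.626]
wrist_force: [-0.6, 0.1, -0.0]
finger_gap: 0.7
```

Emit:
{"api": "drive_tool", "payload": {
  "rows": [
    {"offset":[-3.3,-4.36,0],"spin":-8.5,"jaw":0},
    {"offset":[-3.3,-4.36,0],"spin":-8.5,"jaw":0},
    {"offset":[-3.3,-4.36,0],"spin":-8.5,"jaw":0},
    {"offset":[-3.3,-4.36,0],"spin":-8.5,"jaw":0},
    {"offset":[-3.3,-4.36,0],"spin":-8.5,"jaw":0},
    {"offset":[-3.3,-4.36,0],"spin":-8.5,"jaw":0},
    {"offset":[-3.3,-4.36,0],"spin":-8.5,"jaw":0},
    {"offset":[-3.3,-4.36,0],"spin":-8.5,"jaw":0},
    {"offset":[-3.3,-4.36,0],"spin":-8.5,"jaw":0},
    {"offset":[-0.9,-1.3,0],"spin":-2.5,"jaw":0},
    {"offset":[0,0,0],"spin":0,"jaw":0},
    {"offset":[0,0,0],"spin":0,"jaw":0}
  ]
}}

```text
clock: 17.35
eef_pos: [512.0, 35.8, 169.2]
eef_rot: [-3.142, -0.0, -2.287]
wrist_force: [-0.5, -0.6, 0.3]
finger_gap: 0.4
```

```bash
python3 look.py pics/s8.png
```

```text
yaw -131.05859324230232 r 30.865151246036316 t -19.666958927950514 force xy tool 0.15159496512622483 0.5065834789842435 17.4
```

Emit:
{"api": "drive_tool", "payload": {
  "rows": [
    {"offset":[0,0,20],"spin":0,"jaw":0},
    {"offset":[0,0,20],"spin":0,"jaw":0},
    {"offset":[0,0,10],"spin":0,"jaw":0},
    {"offset":[0,0,0],"spin":0,"jaw":0},
    {"offset":[0,2.1,0],"spin":0,"jaw":0},
    {"offset":[0,2.1,0],"spin":0,"jaw":0},
    {"offset":[1.23,2.76,0],"spin":5,"jaw":0},
    {"offset":[1.23,2.76,0],"spin":5,"jaw":0},
    {"offset":[1.23,2.76,0],"spin":5,"jaw":0},
    {"offset":[1.23,2.76,0],"spin":5,"jaw":0},
    {"offset":[1.23,2.76,0],"spin":5,"jaw":0},
    {"offset":[1.23,2.76,0],"spin":5,"jaw":0},
    {"offset":[1.23,2.76,0],"spin":5,"jaw":0},
    {"offset":[1.23,2.76,0],"spin":5,"jaw":0},
    {"offset":[1.23,2.76,0],"spin":5,"jaw":0},
    {"offset":[1.23,2.76,0],"spin":5,"jaw":0},
    {"offset":[1.23,2.76,0],"spin":5,"jaw":0},
    {"offset":[0,0,0],"spin":0,"jaw":0}
  ]
}}

```text
clock: 19.2
eef_pos: [485.5, 60.1, 119.9]
eef_rot: [3.142, 0.001, 3.036]
wrist_force: [0.9, -0.2, 0.9]
finger_gap: 0.2
```

Emit:
{"api": "drive_tool", "payload": {
  "rows": [
    {"offset":[0.5,1.1,0],"spin":2,"jaw":0},
    {"offset":[0.5,1.1,0],"spin":2,"jaw":0},
    {"offset":[0.5,1.1,0],"spin":2,"jaw":0},
    {"offset":[0.5,1.1,0],"spin":2,"jaw":0},
    {"offset":[0,0,0],"spin":0,"jaw":0}
  ]
}}

```text
clock: 19.7
eef_pos: [484.2, 64.5, 119.7]
eef_rot: [3.141, 0.001, 2.899]
wrist_force: [-0.1, -1.7, 2.1]
finger_gap: 0.6
```

```bash
python3 look.py pics/s9.png
```

```text
yaw 166.1372696024616 r 30.562072878729122 t -15.30721750903786 force xy tool -0.25658620912898 -1.8055647671698183 19.75
```

Still turning freely. Continue in small steps until the force rises.

Emit:
{"api": "drive_tool", "payload": {
  "rows": [
    {"offset":[0.5,1.1,0],"spin":2,"jaw":0},
    {"offset":[0.5,1.1,0],"spin":2,"jaw":0},
    {"offset":[0,0,0],"spin":0,"jaw":0}
  ]
}}

```text
clock: 20.05
eef_pos: [483.7, 66.9, 119.4]
eef_rot: [3.141, 0.0, 2.829]
wrist_force: [-0.0, -1.3, 0.7]
finger_gap: 0.4
```

Emit:
{"api": "drive_tool", "payload": {
  "rows": [
    {"offset":[0.5,1.1,0],"spin":2,"jaw":0},
    {"offset":[0,0,0],"spin":0,"jaw":0},
    {"offset":[0,0,0],"spin":0,"jaw":0}
  ]
}}

```text
clock: 20.35
eef_pos: [483.5, 67.9, 119.2]
eef_rot: [-3.141, 0.0, 2.795]
wrist_force: [-0.9, -3.4, 1.9]
finger_gap: 0.5
```

Emit:
{"api": "drive_tool", "payload": {
  "rows": [
    {"offset":[0.5,1.1,0],"spin":2,"jaw":0},
    {"offset":[0,0,0],"spin":0,"jaw":0},
    {"offset":[0,0,0],"spin":0,"jaw":0}
  ]
}}

```text
clock: 20.65
eef_pos: [483.2, 68.7, 119.1]
eef_rot: [-3.14, -0.0, 2.759]
wrist_force: [-2.3, -8.7, 3.1]
finger_gap: 0.2
```

Emit:
{"api": "drive_tool", "payload": {
  "rows": [
    {"offset":[0.5,1.1,0],"spin":2,"jaw":0},
    {"offset":[0,0,0],"spin":0,"jaw":0},
    {"offset":[0,0,0],"spin":0,"jaw":0}
  ]
}}

```text
clock: 20.95
eef_pos: [483.0, 69.4, 119.1]
eef_rot: [-3.139, -0.001, 2.724]
wrist_force: [-4.0, -14.0, 4.2]
finger_gap: 0.5
```

```bash
python3 look.py pics/s10.png
```

```text
yaw 156.1024264422919 r 30.53584925467259 t -16.359635370770384 force xy tool -2.567297955167942 -14.416624135814756 21.0
```

Emit:
{"api": "drive_tool", "payload": {
  "rows": [
    {"offset":[0,-2,0],"spin":0,"jaw":0},
    {"offset":[0,-3,0],"spin":0,"jaw":0},
    {"offset":[0,-3,0],"spin":0,"jaw":0},
    {"offset":[0,0,-20],"spin":0,"jaw":0},
    {"offset":[0,0,-30],"spin":0,"jaw":0},
    {"offset":[0,0,-40],"spin":0,"jaw":0},
    {"offset":[0,0,-40],"spin":0,"jaw":0},
    {"offset":[20,10,-30],"spin":0,"jaw":0},
    {"offset":[30,20,0],"spin":0,"jaw":0},
    {"offset":[30,20,0],"spin":0,"jaw":0},
    {"offset":[30,20,0],"spin":0,"jaw":0},
    {"offset":[30,20,0],"spin":0,"jaw":0},
    {"offset":[30,20,0],"spin":0,"jaw":0},
    {"offset":[30,20,0],"spin":0,"jaw":0},
    {"offset":[30,20,0],"spin":0,"jaw":0},
    {"offset":[30,20,0],"spin":0,"jaw":0},
    {"offset":[30,20,0],"spin":0,"jaw":0},
    {"offset":[30,20,0],"spin":0,"jaw":0},
    {"offset":[0,0,0],"spin":0,"jaw":0},
    {"offset":[0,0,0],"spin":0,"jaw":0}
  ]
}}

```text
clock: 23.0
eef_pos: [272.9, 385.3, 278.9]
eef_rot: [-3.141, -0.0, 2.725]
wrist_force: [-0.0, -0.1, -0.6]
finger_gap: 0.4
```

Run:
```python
from h import *
c=eyes.camera('top'); c0=np.load('top0.npy',allow_pickle=True).item()
for t in ('shaker','sauce_cup','pinch_bowl','lighter','wingnut'): print(t,[np.round(r['uv'],1) for r in finder.find_in('top',t)[:2]])
f=lambda i:cv2.resize(i[150:290,170:310],(400,400),interpolation=3)
cv2.imwrite('pics/end.png',np.hstack([f(c0['color']),f(c['color'])]))
def ang(c):
    hsv=cv2.cvtColor(c['color'],cv2.COLOR_BGR2HSV).astype(int)
    b=((hsv[...,1]<70)&(hsv[...,2]>125)); b[237:]=0;b[:,:235]=0;b[:,275:]=0;b[:198]=0
    n,l,s,ce=cv2.connectedComponentsWithStats(b.astype(np.uint8)); i=1+s[1:,4].argmax()
    v,u=np.nonzero(l==i); P=np.array([plane(c,a,q,44)[:2] for a,q in zip(u,v)]); d=P-P.mean(0);w,V=np.linalg.eigh(d.T@d); return np.degrees(np.arctan2(V[1,1],V[0,1]))%180
print(ang(c0),ang(c)); print(manip.read_state()['wrist_force'],manip.read_state()['eef_pos'])
```

```text
shaker [array([408.6, 157.3])]
sauce_cup [array([432. , 201.2])]
pinch_bowl [array([205.3, 248.4]), array([384.9, 208. ])]
lighter [array([204.3, 247.4])]
wingnut [array([251. , 221.5]), array([429.9, 202.6])]
163.72332143381044 160.6799911385546
[ 0.58156009 -0.13691186  0.17619356] [273.74753942 384.67421449 279.23482182]
```

View pics/end.png

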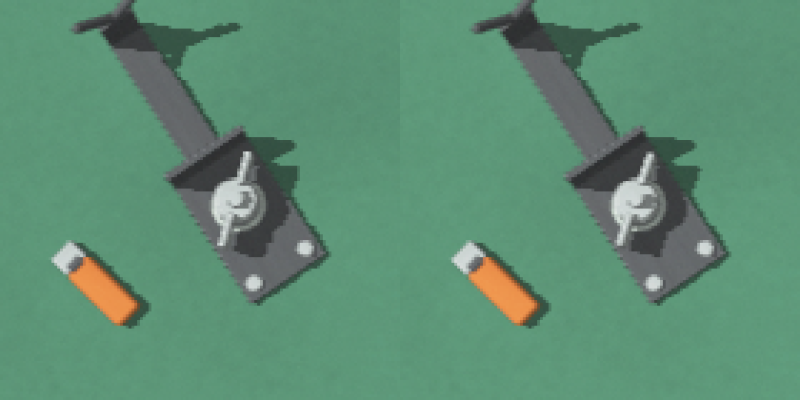

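```bash
python3 -c "
from cell import manip
print(manip.sign_off())"
```

```text
the job is handed in; nothing more can be done
None
```

The wing nut is turned home against its stop, and I handed the job in at about 23 s of the 64 s allowed. It took three clockwise strokes with the closed fingertips (about 115°, 180° and 68°, about 363° in all), lifting the finger clear each time to set it behind a wing again.

- **Nut at its stop:** on the last stroke the push on the wing rose from about 2 N to 14 N with no more turning. By my estimate the nut started at about 0.9 rad. The final wing direction in the camera picture (160.7°) works out to about 7.2 rad, which is the stop.
- **Bystanders:** the lighter, shaker, sauce cup and pinch bowl were found within a few pixels of where they started. In one case the finder's best guess for the pinch bowl was actually the lighter; its second guess was the bowl in its old place. I viewed a before-and-after picture only for the bracket and lighter, which looks unchanged.
- **Arm:** it is well clear, with the wrist force close to zero.

Nothing failed or disagreed beyond that one wrong finder guess. The sign-off gives no verdict, so I have no confirmation from the judge.

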